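Change over a tube jig on a frame builder's bench

ROBOT

A 6-joint arm with a two-finger parallel gripper is mounted at the origin on the work surface. World frame = base frame: x ahead of the robot, y to its left, z up, the work surface at z = 0. Lengths are in m, angles in degrees, forces in N, time in s.
With the tool pointing down it reaches from about 0.35 to 0.975 m from the base axis. Payload 4.9 kg.
Tool frame: the origin (TCP) lies between the finger pads; the fingertips stand 25 mm ahead of it and the grasp point (between the pads) lies 6 mm ahead of it; x points along the fingers, y is the direction in which the jaws open and shut, and the axes are right-handed (so a half turn about x gives the same grasp; the last joint's range is limited). The gripper opens to 85 mm and grips with 20 to 120 N. Pads are 22 mm wide; open, the fingers measure 114 mm over their backs; the gripper's body (76 mm by 85 mm) begins 54 mm behind the grasp point. The pads swing forward as they close: fully open they stand 13 mm farther back than shut.
Start: joints at [-79.469, 3.019, 92.412, -0, 84.569, -6.818], TCP at [0.186, -0.597, 0.256] pointing down, gripper open.
Joint ranges: [-172.51, 172.51], [-57.92, 126.97], [3.15, 148.05], [-58.71, 238.71], [5.1, 150.11], [-179.66, 179.66]. Speed limits (degrees/s): [147.25, 147.25, 180, 180, 180, 180].

INTERFACE

Orientations are given as [roll, pitch, yaw] about the fixed x, y, z axes, in that order (R = Rz(yaw) Ry(pitch) Rx(roll)).
In Python, from rig import movep, move_l, goto_joints, move_gripper, pause, ik, camera, camera_info, Unreachable, close_job, trace, tip_of, read_clock, read_qpos, read_joint_velocities, read_joint_efforts, read_tcp_pos, read_tool_rot, read_contact_force, read_wrist_torque, read_gripper_width gives the robot as it stands. Calls block until the motion is done:
- movep(position, orientation): joint-space move of the TCP to a pose.
- move_l(position, ori=None, max_speed=0.15): straight line of the TCP; ori=None keeps the orientation; max_speed is the mean speed in m/s.
- goto_joints(angles): joint-space move.
- move_gripper(opening, squeeze=None): opening from 0.0 (shut) to 1.0 (fully open); squeeze is the grip in N (None keeps the last); returns when the fingers have stopped.
- pause(seconds).
- ik(position, orientation): joint angles nearest the present ones, or None.
- camera(name): name is "side" or "top" or "wrist"; returns the picture (480x640x3 uint8, red, green, blue); there is no depth.
- camera_info(name): a dict with "camera_matrix" (3x3 intrinsics, pixels), "distortion" ([k1, k2, p1, p2, k3] as OpenCV has them; the pictures are not rectified), "position" and "rotation" of the camera in the world; the wrist camera has in their place "T_tool_cam" (4x4, takes a point from camera to tool coordinates, whose origin is the TCP and whose axes are the tool frame's). Camera axes: x right, y down, z forward; pixel columns grow to the right and rows downward; lengths in m; the calibration is good to about 2 mm. A picture is of the moment at which its call begins: read the wrist's pose just before it. camera_info takes no time and is no camera call.
A pose or a line that the arm cannot do raises Unreachable and nothing moves.
- close_job(): hands the job in, once; it reports no verdict.
Trained networks look in the newest picture that a camera, given by its name, has taken for a name from the list of things; names that differ only in an ending like _2 or _b are one class to them, and where a whole thing is asked for, a point or a joint stands for the part that bears it (a point fixed in the world has none). Each returns a list of dicts, best first, with "confidence" (0 to 1); they miss things now and then, are a little off and sometimes report something else, mostly with a low value. They report only what shows in the picture. A call takes as long as a camera call. They do not tell look-alikes from the thing itself.
- trace(camera, thing): "pixels" (480x640 bool, what is visible of it) and "location" ([column, row] in pixels, amid what is visible of it).
- tip_of(camera, thing): "location" ([column, row] in pixels: a listed point, or the origin of a listed thing).
Readings, each from a call of its own:
- read_clock(): time.
- read_qpos(): joint angles.
- read_joint_velocities(): joint speeds.
- read_joint_efforts(): joint torques, N m.
- read_tcp_pos(): TCP position.
- read_tool_rot(): TCP orientation.
- read_contact_force(): force on the tool from outside, world axes, zero at the start.
- read_wrist_torque(): the same for the moment, N m.
- read_gripper_width(): opening from 0.0 (shut) to 1.0 (fully open).
Only numpy, scipy, OpenCV 4.12 (cv2) and the standard library are available. Lean on these libraries where they do the work, as an engineer would, in place of code of your own. Each camera call takes 0.05 s, during which the arm holds its last target.

TASK

Wind the jig's handwheel anticlockwise, through a full turn and on to its stop, so that the red jaw is fully open; with it open, lay every finished (dark, brass-banded) tube across both rails of the green cooling rack and every raw (bright) tube in a jig bay of its own, seated down in both saddles. Then wind the wheel all the way back so that the jaw pushes the raw tubes home against the blue end stop and closes over them. Leave the bystanding tools and jars where they are.

Things in the scene. Friction and masses are not known exactly. Their poses are not given: they have to be found in the camera images.
- wheel (a joint): the jig's flat black handwheel (110 mm across, level, on a vertical axis beside the jig), in rad: 0 = jaw fully closed; grows as the wheel turns ANTICLOCKWISE seen from above, to a hard stop at 7.0 (a full turn and 0.7 rad more) = jaw fully open; 9 mm of jaw travel per rad. Stays where it is left (0.1 N m to turn, 2 N at the knob). Still reported while the knob is held
- wheel_axis (a point): fixed point on the wheel's vertical axis, at half the knob's height (92 mm above the bench); its axes are parallel to the jig's
- knob (a point): centre of the wheel's upright orange knob: a round grip 24 dia, 44 high (70 to 114 mm above the bench), 55 mm from the wheel axis, which spins freely on its own pin. At wheel value 0 it lies from the axis along the jig's +y, at value q it has turned by q anticlockwise. The rim under it is at 58 to 70 mm height
- jig_seat (a point): centre of a tube seated home in the jig's MIDDLE bay, 75 mm above the bench. x = along the tubes, from the red moving jaw (-x side) to the blue fixed end stop (+x side); y = across the three bays, whose centre lines are at y = -70, 0 and +70 mm; z up
- jig: the jig; origin on the bench under jig_seat, axes as jig_seat. Each bay: two narrow saddle bars (12 mm wide, at x = -35 and +35 mm) with a flat notch 60 mm above the bench, 33 mm wide at the bottom, flaring to 48 mm at the top of its cheeks (77 mm above the bench). Aluminium bed below: 40 mm high, 220 wide (y), x = -150 to +85 mm. Grey gearbox, 50 high, on the +y side
- stop_face (a point): centre of the blue fixed end stop's face, 75 mm above the bench, at jig x = +61.5 mm; the stop's top is 87 mm above the bench
- jaw_face (a point): centre of the red moving jaw's pushing face, 75 mm above the bench: jig x = -61.5 mm closed, 63 mm further to -x fully open. Closing, it pushes tubes along their saddles to the stop (3 mm play left). Its lip overhangs tube ends by 12 mm, underside 94, top 101 mm above the bench, so that tubes cannot be lifted out while it is closed
- rack_top (a point): centre of the green cooling rack, at the height of the top of its two narrow steel rails (60 mm above the bench). The rails run along y (usable y = -98 to +98 mm, with small upstands at the ends, 10 mm above the rails), are 10 mm wide and lie at x = -40 and +40 mm; free space 40 mm and more below them and between them. Tubes lie ACROSS both rails, along x
- mat: thin black rubber mat, 270 (x) x 170 (y) x 3 mm, on which the raw tubes lie, roughly along its x. Origin at the centre of its underside
- raw1_c (a point): centre of a raw tube: plain bright square steel tube 120 long (x) x 30 x 30 mm, 160 g. Two or three of the raw tubes are present
- raw2_c (a point): centre of a raw tube: plain bright square steel tube 120 long (x) x 30 x 30 mm, 160 g. Two or three of the raw tubes are present
- raw3_c (a point): centre of a raw tube: plain bright square steel tube 120 long (x) x 30 x 30 mm, 160 g. Two or three of the raw tubes are present
- done1_c (a point): centre of a finished tube: as the raw ones (120 x 30 x 30 mm, 160 g) but dark, with a brass-coloured band near each end; it starts seated in one of the jig's bays. Two or three are present
- done2_c (a point): centre of a finished tube: as the raw ones (120 x 30 x 30 mm, 160 g) but dark, with a brass-coloured band near each end; it starts seated in one of the jig's bays. Two or three are present
- done3_c (a point): centre of a finished tube: as the raw ones (120 x 30 x 30 mm, 160 g) but dark, with a brass-coloured band near each end; it starts seated in one of the jig's bays. Two or three are present
- flux: small lidded jar, 52 dia x 65 high; not part of the job, leave it where it is. Origin at the middle of its underside
- spray: yellow can, 52 dia x 150 high; not part of the job, leave it where it is. Origin at the middle of its underside
- hammer: hammer lying down; not part of the job, leave it where it is. Origin at the middle of its underside
- brush: brush lying down; not part of the job, leave it where it is. Origin at the middle of its underside
- mug: blue mug, 72 dia x 80 high; not part of the job, leave it where it is. Origin at the middle of its underside
- clamp: black bar clamp lying down, about 130 long; not part of the job, leave it where it is. Origin at the middle of its underside
- weight: brass block 50 x 50 x 40; not part of the job, leave it where it is. Origin at the middle of its underside
Things that resemble listed ones, but are neither listed nor needed, are in the scene too. Leave any purple look-alike of the part that bears raw3_c alone.

How it is judged:
By the outcome, as a careful person would: the job done as asked, in the order asked, and still so for the second after the job is handed in, with the robot touching nothing.
Of done1, done2, done3 only 2 to 3 are there at a start; the rules pass over those that are not, and their reading is None.
Of raw1, raw2, raw3 only 2 to 3 are there at a start; the rules pass over those that are not, and their reading is None.
At some moment in a run one of raw1, raw2, raw3 may be knocked a few centimetres aside while the robot is not near it.
It also fails if it takes over 210 s, if anything falls off the work surface, if the arm or the gripper's body presses on something with over 40 N, if the wrist force passes 120 N, or if a joint passes its speed limit or range.

## Working session

There is one attempt and no reset: what is moved stays moved. The work goes in short steps, each a Python script; the robot and the scene stay as the last script left them, time stands still between calls to the robot, and variables do not carry over. Pictures are saved under pics/ and viewed, and the job is handed in when it is done.

```bash
ls; mkdir -p pics
python3 - <<'E'
from rig import *
import cv2
for n in ("side","top","wrist"):
    im=camera(n); cv2.imwrite(f"pics/{n}0.png",im[:,:,::-1])
    print(n,camera_info(n))
print(read_clock(),read_tcp_pos(),read_tool_rot(),read_gripper_width())
E
```

```text
pics
side {'camera_matrix': array([[549.62113326,   0.        , 333.33301969],
       [  0.        , 549.62113326, 244.00465128],
       [  0.        ,   0.        ,   1.        ]]), 'distortion': array([-0.01776431,  0.        ,  0.        ,  0.        ,  0.        ]), 'position': array([-0.156184  , -0.97491513,  0.96059611]), 'rotation': array([-126.47102948,   -0.79486696,  -34.8284054 ])}
top {'camera_matrix': array([[501.75922268,   0.        , 320.65742632],
       [  0.        , 501.75922268, 243.74894069],
       [  0.        ,   0.        ,   1.        ]]), 'distortion': array([0.00310918, 0.        , 0.        , 0.        , 0.        ]), 'position': array([ 0.3451995 , -0.01603876,  1.48311232]), 'rotation': array([-172.89944399,   -0.1953474 ,  -89.67014757])}
wrist {'camera_matrix': array([[350.04089552,   0.        , 311.18112079],
       [  0.        , 350.04089552, 240.15740235],
       [  0.        ,   0.        ,   1.        ]]), 'distortion': array([-0.05280449,  0.        ,  0.        ,  0.        ,  0.        ]), 'T_tool_cam': array([[ 4.79261245e-04, -2.75728309e-01,  9.61235491e-01,
        -1.16684053e-01],
       [ 9.99999811e-01,  5.01808179e-04, -3.54646117e-04,
         3.09805843e-04],
       [-3.84569858e-04,  9.61235480e-01,  2.75728498e-01,
        -7.05824284e-02],
       [ 0.00000000e+00,  0.00000000e+00,  0.00000000e+00,
         1.00000000e+00]])}
0.15 [ 0.18628651 -0.59613687  0.25533889] [-97.28781889  89.9095929  100.05813809] 0.9993404327350004
```

View pics/top0.png

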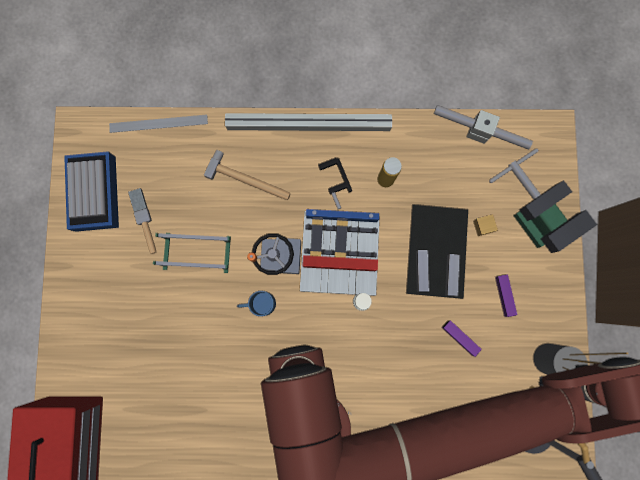

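View pics/side0.png

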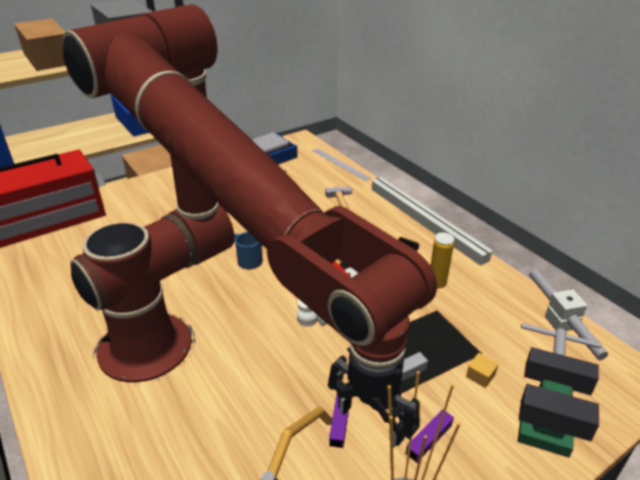

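View pics/wrist0.png

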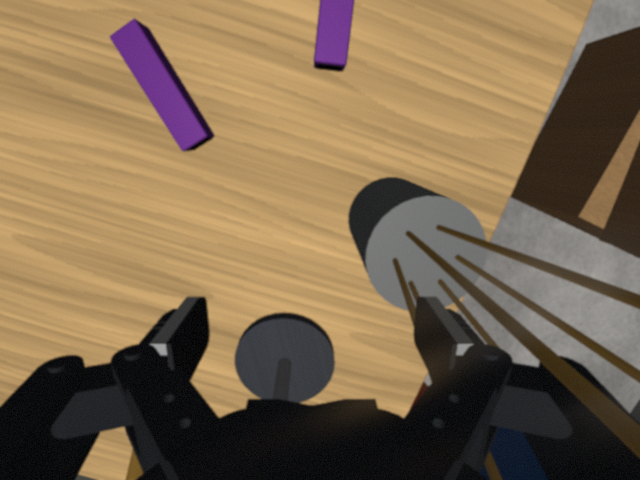

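```bash
cat > h.py <<'E'
from rig import *
import numpy as np, cv2
from scipy.spatial.transform import Rotation as Ro
def R(rpy): return Ro.from_euler('xyz',rpy,degrees=True).as_matrix()
def campose(name):
    i=camera_info(name)
    if name=='wrist':
        T=np.eye(4);T[:3,:3]=R(read_tool_rot());T[:3,3]=read_tcp_pos()
        T=T@np.array(i['T_tool_cam'])
        return T[:3,:3],T[:3,3],i
    return R(i['rotation']),np.array(i['position']),i
def ray(pose,px):
    Rc,p,i=pose
    u=cv2.undistortPoints(np.array([[px]],float),i['camera_matrix'],i['distortion'])[0,0]
    return p,Rc@np.array([u[0],u[1],1.])
def at_z(pose,px,z):
    p,d=ray(pose,px); return p+d*(z-p[2])/d[2]
def proj(pose,P):
    Rc,p,i=pose
    q=(np.atleast_2d(P)-p)@Rc
    return cv2.projectPoints(q.reshape(-1,1,3),np.zeros(3),np.zeros(3),i['camera_matrix'],i['distortion'])[0][:,0]
# tool down with jaw (tool y) along world direction yaw deg
def down(yaw):
    a=np.radians(yaw); x=np.array([0,0,-1.]); y=np.array([np.cos(a),np.sin(a),0]); z=np.cross(x,y)
    return Ro.from_matrix(np.column_stack([x,y,z])).as_euler('xyz',degrees=True)
def shot(name,f):
    pose=campose(name); im=camera(name); cv2.imwrite(f'pics/{f}.png',im[:,:,::-1]); return pose,im
E
python3 - <<'E'
from h import *
im=cv2.imread('pics/top0.png'); cv2.imwrite('pics/top0c.png',cv2.resize(im[180:330,140:540],None,fx=2,fy=2,interpolation=cv2.INTER_CUBIC))
pose=campose('top')
Z=dict(wheel_axis=.092,knob=.092,jig_seat=.075,stop_face=.075,jaw_face=.075,rack_top=.06,mat=0,raw1_c=.018,raw2_c=.018,raw3_c=.018,done1_c=.075,done2_c=.075,done3_c=.075,flux=0,spray=0,mug=0,weight=0)
camera('top')
for k,z in Z.items():
    for d in tip_of('top',k):
        if d['confidence']>.2: print(k,round(d['confidence'],2),np.round(d['location'],1),np.round(at_z(pose,d['location'],z),3))
print(read_clock())
print(R(read_tool_rot()))
E
```

```text
wheel_axis 0.69 [483.3 224. ] [ 0.577 -0.476  0.092]
wheel_axis 0.59 [272.8 253.6] [0.49  0.113 0.092]
knob 0.48 [340.5 263.4] [ 0.464 -0.075  0.092]
knob 0.43 [249.8 258. ] [0.477 0.177 0.092]
jig_seat 0.91 [341.1 241. ] [ 0.529 -0.078  0.075]
stop_face 0.92 [342.2 217.1] [ 0.597 -0.081  0.075]
stop_face 0.25 [342.  238.7] [ 0.535 -0.08   0.075]
jaw_face 0.86 [336.2 264.6] [ 0.462 -0.064  0.075]
rack_top 0.77 [195.3 249. ] [0.505 0.337 0.06 ]
mat 0.8 [437.  249.1] [ 0.516 -0.366  0.   ]
mat 0.52 [481.1 222.5] [ 0.597 -0.5    0.   ]
mat 0.45 [389.5 177.3] [ 0.734 -0.227  0.   ]
raw2_c 0.68 [419.9 269.8] [ 0.453 -0.311  0.018]
raw3_c 0.8 [465.3 338.2] [ 0.256 -0.438  0.018]
raw3_c 0.71 [505.3 296.4] [ 0.377 -0.558  0.018]
raw3_c 0.68 [453.4 272.8] [ 0.445 -0.409  0.018]
done2_c 0.97 [341.9 239.8] [ 0.532 -0.08   0.075]
flux 0.65 [359.6 302. ] [ 0.358 -0.135  0.   ]
spray 0.94 [387.5 177.3] [ 0.734 -0.221 -0.   ]
spray 0.5 [344.6 237.2] [ 0.55  -0.091  0.   ]
mug 0.82 [261.3 303. ] [0.354 0.153 0.   ]
mug 0.69 [363.7 300.7] [ 0.362 -0.147  0.   ]
weight 0.83 [483. 223.] [ 0.596 -0.506  0.   ]
weight 0.25 [141.7 221.9] [0.592 0.515 0.   ]
1.05
[[-2.96803755e-05  2.98205670e-01 -9.54501638e-01]
 [-6.01013606e-06 -9.54501639e-01 -2.98205670e-01]
 [-1.00000000e+00 -3.11417155e-06  3.01222237e-05]]
```

View pics/top0c.png

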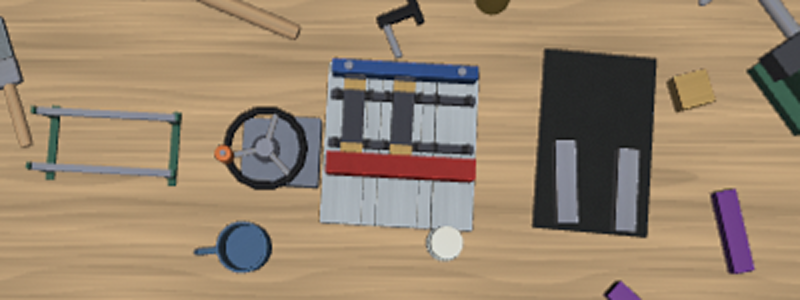

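Run:
```python
from h import *
q=ik([.47,0.02,.38],down(90)); print(q)
movep([.47,0.02,.38],down(90))
pose,im=shot('wrist','w1')
Z=dict(wheel_axis=.092,knob=.092,jig_seat=.075,stop_face=.075,jaw_face=.075,done1_c=.075)
for k,z in Z.items():
    for d in tip_of('wrist',k):
        if d['confidence']>.2: print(k,round(d['confidence'],2),np.round(d['location'],1),np.round(at_z(pose,d['location'],z),4))
print(read_clock())
```

```text
[ -6.63849025 -21.00226305 102.23059382   0.          98.77166924
 -96.63849025]
wheel_axis 0.58 [393.2 221.9] [0.4942 0.117  0.092 ]
wheel_axis 0.44 [248.7 351.2] [ 0.6705 -0.0639  0.092 ]
knob 0.98 [438.4 215.4] [0.4863 0.1705 0.092 ]
jig_seat 0.71 [235.2 253.2] [ 0.5387 -0.0769  0.075 ]
jig_seat 0.63 [619.4 271.9] [0.5665 0.4354 0.075 ]
stop_face 0.88 [237.7 292.8] [ 0.5934 -0.0771  0.075 ]
stop_face 0.53 [235.8 250.5] [ 0.5351 -0.076   0.075 ]
stop_face 0.44 [619.7 270.4] [0.5643 0.4352 0.075 ]
jaw_face 0.83 [236.  199.3] [ 0.4698 -0.0718  0.075 ]
jaw_face 0.5 [394.2 221.3] [0.4974 0.1223 0.075 ]
3.85<sys>:0: UserWarning: Gimbal lock detected. Setting third angle to zero since it is not possible to uniquely determine all angles.
```

View pics/w1.png

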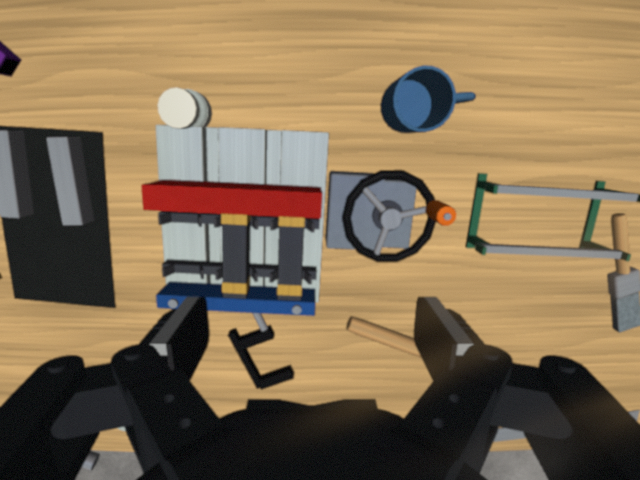

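Run:
```python
import cv2
im=cv2.imread('pics/w1.png'); cv2.imwrite('pics/w1c.png',cv2.resize(im[115:320,130:330],None,fx=3.9,fy=2.9,interpolation=cv2.INTER_CUBIC))
cv2.imwrite('pics/w1d.png',cv2.resize(im[155:275,320:480],None,fx=5,fy=5,interpolation=cv2.INTER_CUBIC))
```

```text
(no output)
```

View pics/w1c.png

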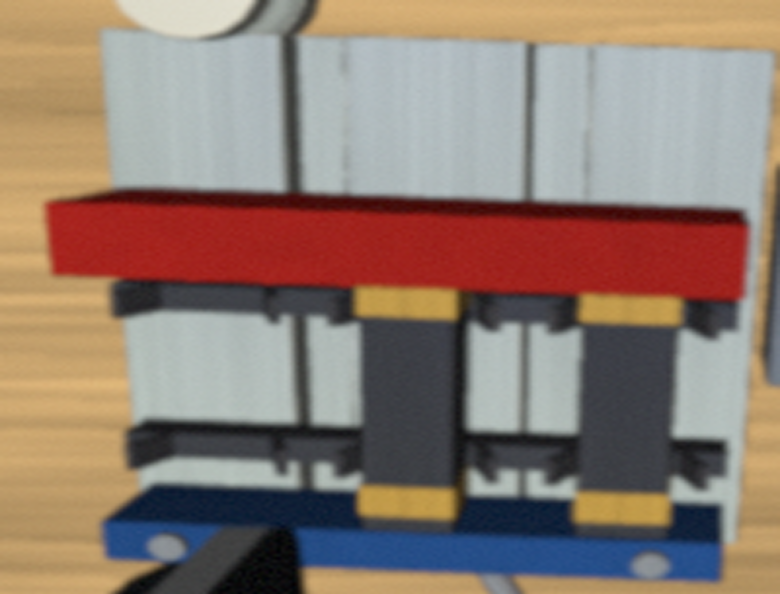

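View pics/w1d.png

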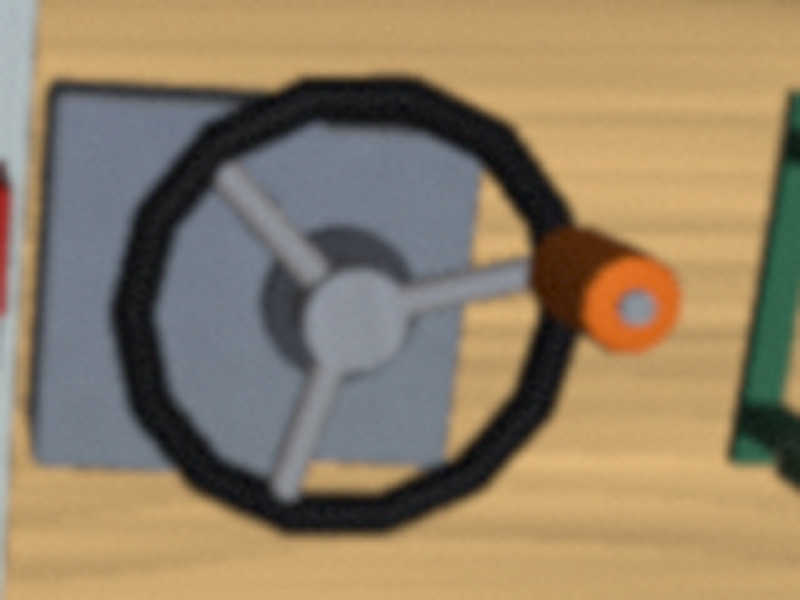

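```bash
cat > fit.py <<'E'
from h import *
from scipy.optimize import least_squares
import pickle
T=np.array(camera_info('wrist')['T_tool_cam'])
M=np.eye(4);M[:3,:3]=R(down(90));M[:3,3]=[.47,.02,.38];
M[:3,:3]=R(read_tool_rot());M[:3,3]=read_tcp_pos()
M=M@T; pose=(M[:3,:3],M[:3,3],camera_info('wrist'))
f=lambda u,v:(130+u/3.9,115+v/2.9)
ob=[((-.15,-.11,.04),f(103,30)),((-.15,.11,.04),f(773,52)),((.0,0,.09),None)]
pts=np.array([o[0] for o in ob[:2]]+[(-.0495,-1,.101),(-.0495,1,.101),(.0585,-.0,.09),(.0585,.07,.09)])
px=np.array([o[1] for o in ob[:2]]+[f(52,272),f(745,298),f(408,520),f(622,527)])
def res(p):
    P=pts.copy(); P[2,1]=-p[3];P[3,1]=p[3]
    c,s=np.cos(p[2]),np.sin(p[2])
    W=np.column_stack([p[0]+c*P[:,0]-s*P[:,1],p[1]+s*P[:,0]+c*P[:,1],P[:,2]])
    return (proj(pose,W)-px).ravel()
r=least_squares(res,[.53,-.078,-.05,.11],loss='soft_l1'); print(r.x,np.degrees(r.x[2])); print(res(r.x).reshape(-1,2).round(1))
print('axis',at_z(pose,(389,216),.067),'knob',at_z(pose,(446.4,216),.114),read_tcp_pos())
E
python3 fit.py 2>/dev/null
```

```text
[ 0.53175432 -0.07444661 -0.0515172   0.10328166] -2.9517182025153
[[-1.7 -4.1]
 [ 1.5 -3.6]
 [-0.   0.6]
 [-0.   0.3]
 [-0.   0.9]
 [ 0.1  1.2]]
axis [0.49245496 0.11764246 0.067     ] knob [0.48227355 0.171944   0.114     ] [0.47004431 0.01979342 0.37992419]
```

```bash
cat >> h.py <<'E'
import warnings; warnings.filterwarnings('ignore')
AX=np.array([.4925,.1176]); RK=.055; YAW=np.radians(-2.95)
def knobxy(q,r=RK):
    a=np.pi/2+YAW+q
    return AX+r*np.array([np.cos(a),np.sin(a)])
def wind(q0,q1,z,step=np.radians(12),flim=25,speed=.12,off=np.zeros(2)):
    n=int(np.ceil(abs(q1-q0)/step)); s=np.sign(q1-q0)
    for k in range(1,n+1):
        q=q0+(q1-q0)*k/n
        move_l([*(knobxy(q)+off),z],max_speed=speed)
        f=np.array(read_contact_force())
        a=np.pi/2+YAW+q; t=s*np.array([-np.sin(a),np.cos(a)]); r=np.array([np.cos(a),np.sin(a)])
        if k%4==0 or f[:2]@t<-8: print('q %.2f ftan %.1f frad %.1f fz %.1f t %.2f'%(q,f[:2]@t,f[:2]@r,f[2],read_clock()),np.round(np.array(read_tcp_pos())[:2]-knobxy(q)-off,4))
        if f[:2]@t<-flim: print('stop'); break
    return q
E
python3 - <<'E'
from h import *
p=[.4823,.1720]
movep([*p,.20],down(0))
move_gripper(.6)
pose,im=shot('wrist','w2')
move_l([*p,.103])
print(read_contact_force())
move_gripper(0.0,25)
print(read_gripper_width(),read_contact_force(),read_clock(),read_tcp_pos())
shot('wrist','w3')
E
```

```text
[ 0.78156393 -0.25737022 -0.27758053]
0.2739377667618769 [-0.93666857  0.83704642  4.34828305] 7.1333 [0.48312556 0.17222304 0.10443174]
```

View pics/w2.png

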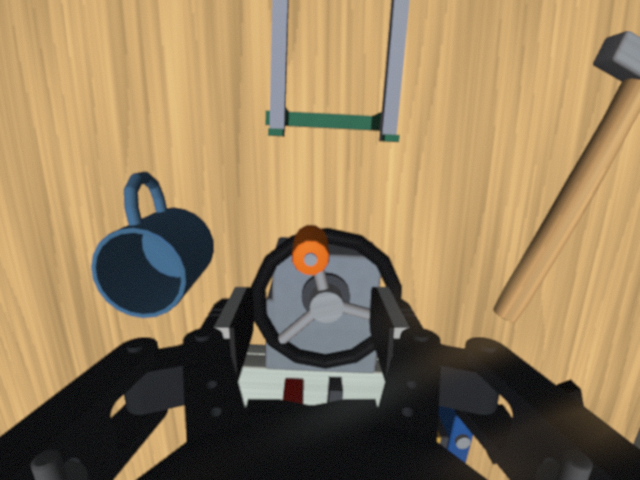

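View pics/w3.png

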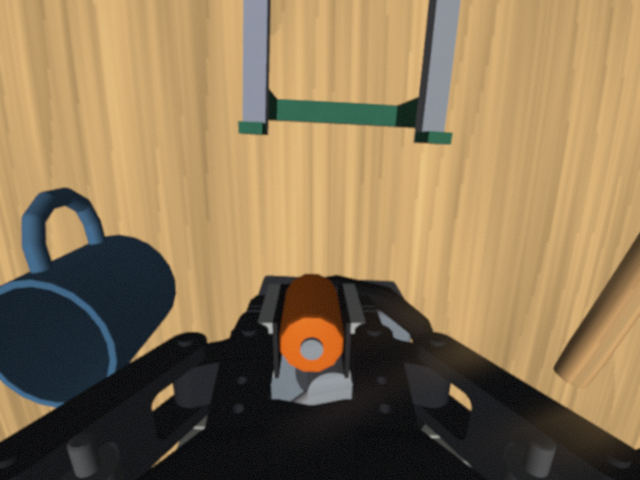

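Run:
```python
from h import *
d=np.array(read_tcp_pos())[:2]-AX
q0=np.arctan2(d[1],d[0])-np.pi/2-YAW; print(q0,np.hypot(*d))
move_gripper(.33); move_l([*knobxy(q0),.108]); print(read_contact_force()); move_gripper(0,25); print(read_contact_force(),read_gripper_width())
q=wind(q0,q0+1.7,.108)
print(q,read_gripper_width(),read_clock()); 
shot('wrist','w4'); shot('top','t4')
```

```text
0.22129459632964565 0.05541857471358878
[0.25562681 0.90295699 0.53503549]
[0.47369673 0.3588311  2.17884599] 0.2720605539337146
q 0.98 ftan 1.1 frad -5.0 fz 1.3 t 8.88 [ 0.0008 -0.0005]
q 1.73 ftan 1.1 frad -4.7 fz 0.2 t 9.88 [0.0013 0.0001]
1.9212945963296457 0.272070725988719 10.125
```

View pics/w4.png

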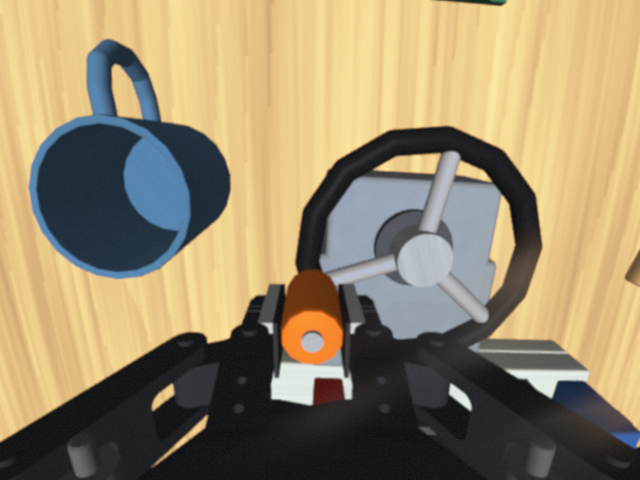

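View pics/t4.png

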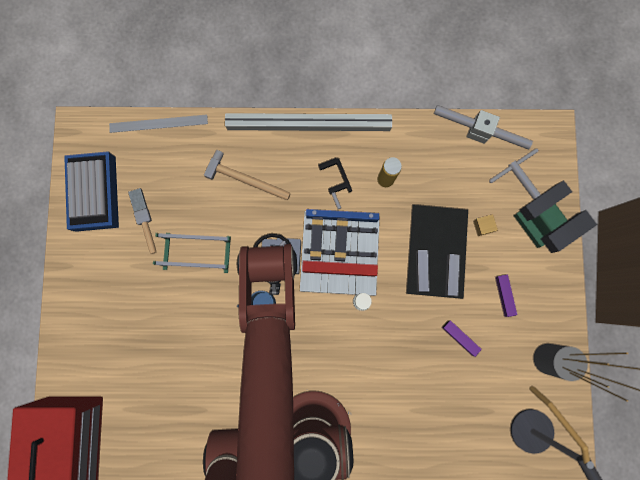

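Run:
```python
from h import *
q=wind(1.921,6.7,.108)
q=wind(6.7,7.3,.108,step=.04,flim=16,speed=.06)
print(q,read_gripper_width(),read_contact_force(),read_clock()); 
shot('wrist','w5')
d=np.array(read_tcp_pos())[:2]-AX; print(np.arctan2(d[1],d[0])-np.pi/2-YAW+2*np.pi)
```

```text
q 2.75 ftan 1.1 frad -5.2 fz 3.4 t 11.22 [0.0005 0.0006]
q 3.58 ftan 1.5 frad -0.4 fz 6.1 t 12.22 [-0.0001 -0.0004]
q 4.41 ftan 1.6 frad 7.0 fz 3.2 t 13.22 [ 0.0009 -0.0004]
q 5.25 ftan 1.8 frad 8.9 fz 0.9 t 14.22 [0.0005 0.0014]
q 6.08 ftan 1.9 frad 4.0 fz 7.6 t 15.22 [-0.0014  0.0009]
q 6.86 ftan -0.5 frad -1.8 fz 6.8 t 16.98 [-0.0005 -0.0008]
q 7.02 ftan -13.0 frad -5.0 fz -3.6 t 17.98 [0.0018 0.0008]
q 7.06 ftan -22.5 frad -5.4 fz -7.6 t 18.23 [0.0032 0.002 ]
stop
7.06 0.27128091184832553 [20.41089835 10.94279812 -7.63447796] 18.225
6.991530089358063
```

View pics/w5.png

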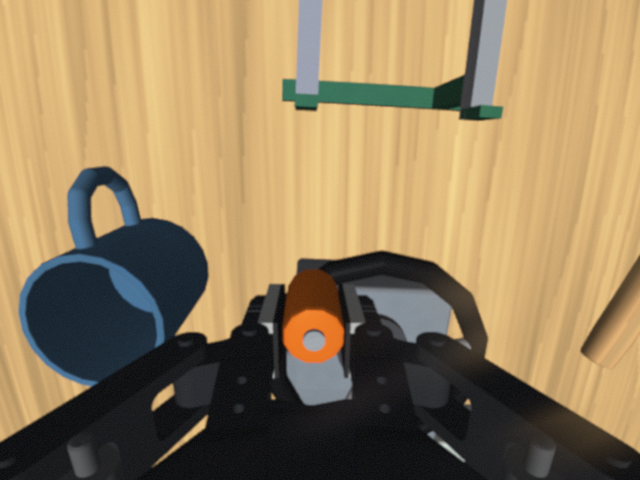

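Run:
```python
from h import *
move_l([*knobxy(7.0),.108]); print(read_contact_force())
move_gripper(.5); move_l([*knobxy(7.0),.22],max_speed=.3)
movep([.46,-.05,.30],down(90))
pose,im=shot('wrist','w6')
for k,z in dict(jig_seat=.075,stop_face=.075,jaw_face=.075,done1_c=.075,wheel_axis=.092,knob=.092).items():
    for d in tip_of('wrist',k):
        if d['confidence']>.3: print(k,round(d['confidence'],2),np.round(d['location'],1),np.round(at_z(pose,d['location'],z),4))
print(read_clock(),read_tcp_pos(),read_tool_rot())
cv2.imwrite('pics/w6c.png',cv2.resize(im[:,:,::-1][60:360,130:530],None,fx=2,fy=2,interpolation=cv2.INTER_CUBIC))
```

```text
[9.45200944 2.49150399 0.87477852]
jig_seat 0.46 [529.  218.2] [0.4647 0.1721 0.075 ]
stop_face 0.6 [284.2 331.9] [ 0.5928 -0.0791  0.075 ]
stop_face 0.5 [ 64.9 241. ] [ 0.4888 -0.306   0.075 ]
jaw_face 0.55 [290.9 163.5] [ 0.4117 -0.0689  0.075 ]
wheel_axis 0.59 [479.5 251.6] [0.4947 0.1162 0.092 ]
knob 0.98 [527.  220.1] [0.4628 0.1593 0.092 ]
21.4833 [ 0.46000353 -0.04984952  0.29997565] [154.54689566  89.99432151 154.55873442]
```

View pics/w6.png

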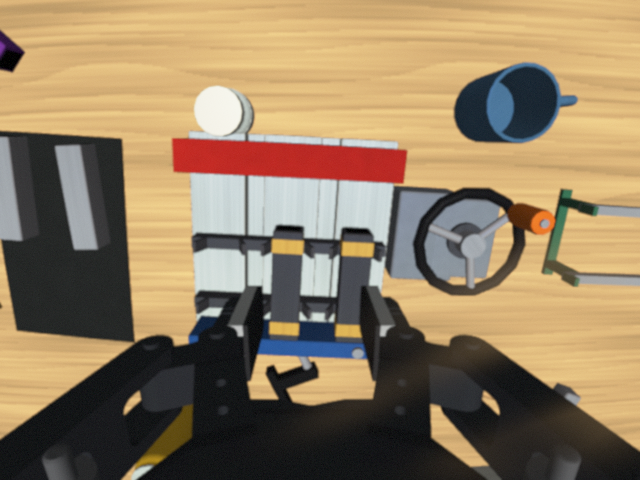

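View pics/w6c.png

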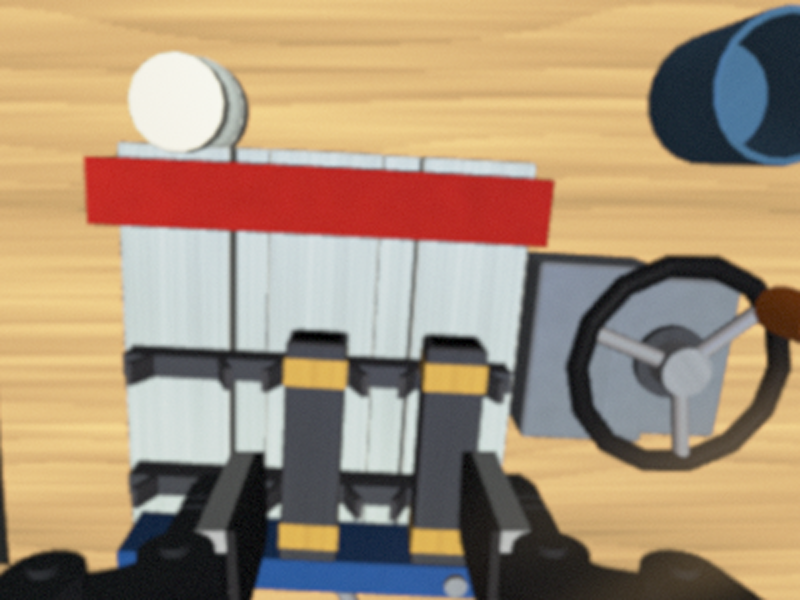

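Run:
```python
from h import *
pose=campose('wrist')
def P(u,v,z=.09): return at_z(pose,(130+u/2,60+v/2),z)
for t in ([(286,357),(349,359),(279,551),(339,554)],[(423,362),(489,365),(411,552),(466,556)]):
    c=np.array([P(*a) for a in t]); m=c.mean(0); a=(c[2]+c[3]-c[0]-c[1])/2; w=(c[1]-c[0]+c[3]-c[2])/2
    print(m.round(4),np.linalg.norm(a),np.degrees(np.arctan2(a[1],a[0])),np.linalg.norm(w),np.degrees(np.arctan2(-w[0],w[1])))
print(P(118,143,.04),P(535,163,.04))
print(P(87,223,.101),P(547,245,.101))
d=P(547,245,.101)-P(87,223,.101);print(np.degrees(np.arctan2(-d[0],d[1])))
```

```text
[ 0.5368 -0.0747  0.09  ] 0.10724467140610616 -3.434510560094861 0.0311846738292652 -2.4969008072310457
[ 0.5386 -0.0067  0.09  ] 0.10535097288201611 -2.797219591699106 0.03082775067459166 -3.745521180701756
[ 0.38136111 -0.17672967  0.04      ] [0.39165311 0.04026089 0.04      ]
[ 0.41723326 -0.17328079  0.101     ] [0.4271948  0.03333291 0.101     ]
-2.7602857047566918
```

Run:
```python
from h import *
movep([.45,.32,.33],down(90))
pose,im=shot('wrist','w7')
for k,z in dict(rack_top=.06).items():
    for d in tip_of('wrist',k):
        if d['confidence']>.3: print(k,round(d['confidence'],2),np.round(d['location'],1),np.round(at_z(pose,d['location'],z),4))
print(read_clock(),read_qpos())
cv2.imwrite('pics/w7c.png',cv2.resize(im[:,:,::-1][120:420,120:520],None,fx=2,fy=2,interpolation=cv2.INTER_CUBIC))
```

```text
22.975 [ 2.75754822e+01 -8.87960831e+00  9.69245746e+01 -1.39736247e-02
  9.19583929e+01 -6.23170405e+01]
```

View pics/w7.png

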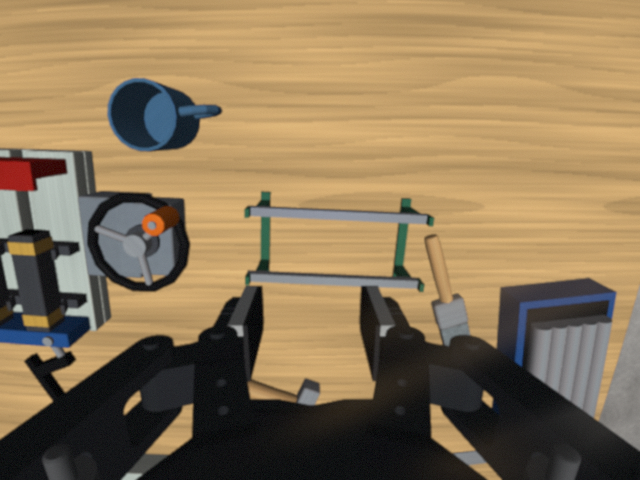

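View pics/w7c.png

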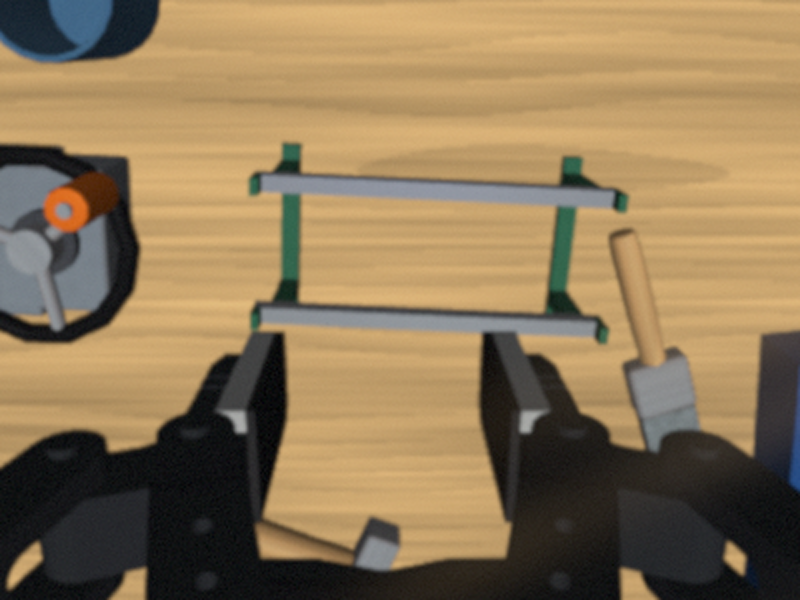

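Run:
```python
from h import *
pose=campose('wrist')
P=lambda u,v:at_z(pose,(120+u/2,120+v/2),.06)
c=np.array([P(261,182),P(614,200),P(259,314),P(598,328)]); print(c.round(4),c.mean(0))
for a,b in((0,1),(2,3)):
    d=c[b]-c[a]; print(np.linalg.norm(d),np.degrees(np.arctan2(-d[0],d[1])))
print((c[2]+c[3]-c[0]-c[1])/2)
```

```text
[[0.458  0.2507 0.06  ]
 [0.4685 0.4507 0.06  ]
 [0.5376 0.2456 0.06  ]
 [0.5471 0.4482 0.06  ]] [0.5028052  0.34877566 0.06      ]
0.20022636900990332 -3.027618744781282
0.2028082636052909 -2.6884104353166967
[ 0.07910271 -0.00382773  0.        ]
```

```bash
cat >> h.py <<'E'
JIG=np.array([.535,-.0750]); RACK=np.array([.5028,.3488]); RY=np.radians(-2.86)
def fr(o,yaw,x,y): return o+np.array([np.cos(yaw)*x-np.sin(yaw)*y,np.sin(yaw)*x+np.cos(yaw)*y])
def pick(xy,zc,yaw,op=.55,hi=.22,grip=50):
    movep([*xy,hi],down(yaw)); move_gripper(op)
    move_l([*xy,zc+.006],max_speed=.15); print('down',np.round(read_contact_force(),1))
    move_gripper(0,grip); print('grip',read_gripper_width(),np.round(read_contact_force(),1))
    move_l([*xy,hi],max_speed=.2); print('up',read_gripper_width(),np.round(read_contact_force(),1),read_clock())
def place(xy,zc,yaw,op=.5,hi=.22):
    movep([*xy,hi],down(yaw)); move_l([*xy,zc+.006+.02],max_speed=.2)
    z=zc+.006+.02
    f0=read_contact_force()[2]
    while z>zc+.006-.003:
        z-=.003; move_l([*xy,z],max_speed=.05)
        f=read_contact_force()[2]
        if f-f0>4: break
    print('placed z',z-.006,'f',np.round(read_contact_force(),1))
    move_gripper(op); move_l([*xy,hi],max_speed=.25); print(read_clock())
E
python3 - <<'E'
from h import *
pick([.5368,-.0747],.075,87.05)
place(fr(RACK,RY,0,-.042),.075,87.1)
shot('wrist','w8')
E
```

```text
down [ 1.2 -0.8  0.5]
grip 0.3469723351089086 [-0.2 -0.3  4.8]
up 0.34311423206298725 [-0.2  1.2 -2.3] 26.95
placed z 0.07399999999999998 f [-4.7 -2.1 10.5]
31.8583
```

View pics/w8.png

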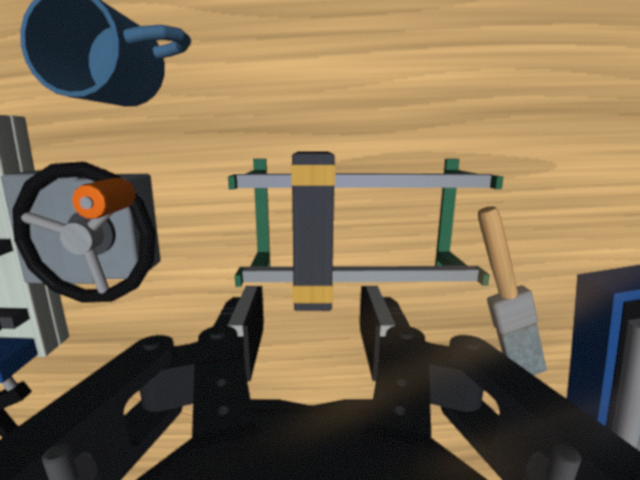

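Run:
```python
from h import *
pick([.5386,-.0060],.075,87.05)
place(fr(RACK,RY,0,.042),.075,87.1)
shot('wrist','w9')
movep([.43,-.32,.33],down(90))
pose,im=shot('wrist','w10')
for d in tip_of('wrist','raw1_c'):
    print(round(d['confidence'],2),np.round(d['location'],1),np.round(at_z(pose,d['location'],.018),4))
cv2.imwrite('pics/w10c.png',cv2.resize(im[:,:,::-1][100:400,120:520],None,fx=2,fy=2,interpolation=cv2.INTER_CUBIC))
print(read_clock())
```

```text
down [ 0.7 -0.1  0.9]
grip 0.34456151053958217 [0.6 0.2 4.7]
up 0.34406923048572186 [ 0.3 -0.3 -2.2] 35.5333
placed z 0.07399999999999998 f [-4.1 -2.   8.7]
40.4917
43.2
```

View pics/w9.png

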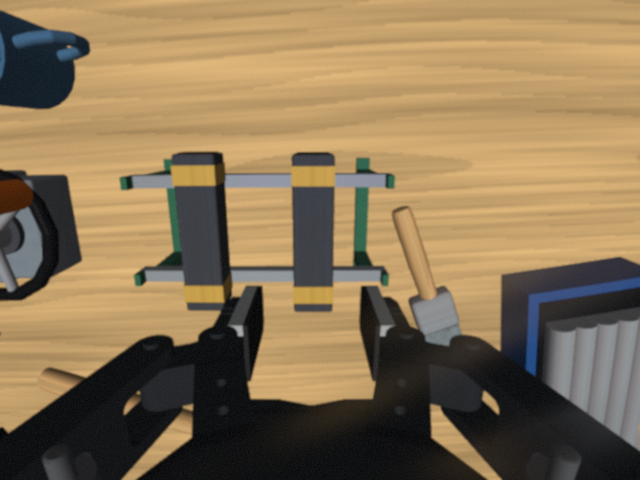

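View pics/w10.png

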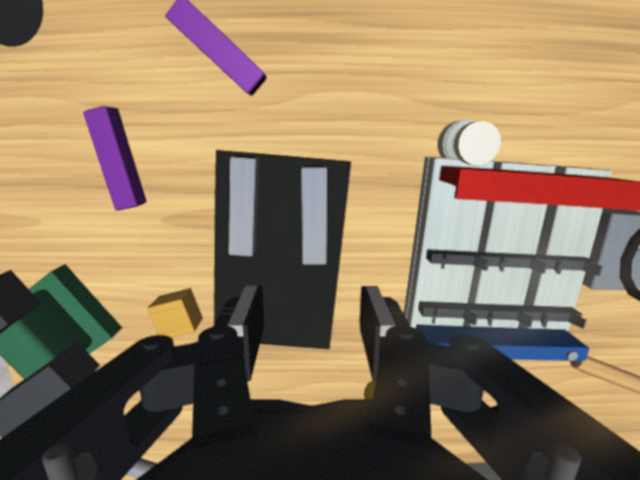

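View pics/w10c.png

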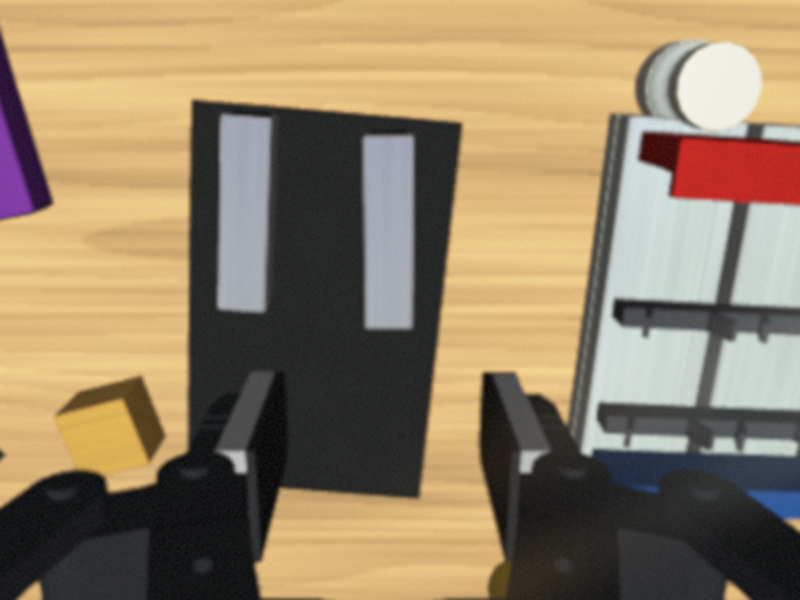

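```bash
cat >> h.py <<'E'
def quad(pose,t,off,z,s=2):
    c=np.array([at_z(pose,(off[0]+u/s,off[1]+v/s),z) for u,v in t]); m=c.mean(0); a=(c[2]+c[3]-c[0]-c[1])/2; w=(c[1]-c[0]+c[3]-c[2])/2
    yaw=np.degrees(np.arctan2(a[1],a[0])); print(m.round(4),'L',np.linalg.norm(a).round(4),'W',np.linalg.norm(w).round(4),'yaw',yaw.round(2))
    return m[:2],yaw
E
python3 - <<'E'
from h import *
pose=campose('wrist')
quad(pose,[(220,114),(272,117),(218,309),(266,312)],(120,100),.033)
quad(pose,[(362,135),(413,135),(365,328),(413,328)],(120,100),.033)
# jig third bay check: notch features
P=lambda u,v,z:at_z(pose,(120+u/2,100+v/2),z)
print(P(612,114,.04))
E
```

```text
[ 0.4401 -0.4025  0.033 ] L 0.1191 W 0.0301 yaw -4.09
[ 0.4514 -0.3157  0.033 ] L 0.119 W 0.0299 yaw 0.65
[ 0.37886039 -0.18837814  0.04      ]
```

Run:
```python
from h import *
pick([.4514,-.3157],.028,90.65)
place(fr(np.array([.5368,-.0747]),YAW,-.008,0),.085,87.05)
shot('wrist','w11')
movep([.43,-.32,.33],down(90))
pose,im=shot('wrist','w12')
cv2.imwrite('pics/w12c.png',cv2.resize(im[:,:,::-1][100:400,120:520],None,fx=2,fy=2,interpolation=cv2.INTER_CUBIC))
```

```text
down [ 0.7 -0.2 -0.6]
grip 0.343055700092096 [ 0.1 -0.5  4.7]
up 0.3435239266223683 [-0.5 -0.2 -0.6] 46.7167
placed z 0.08399999999999999 f [-5.6  1.  10.4]
51.1
```

View pics/w11.png

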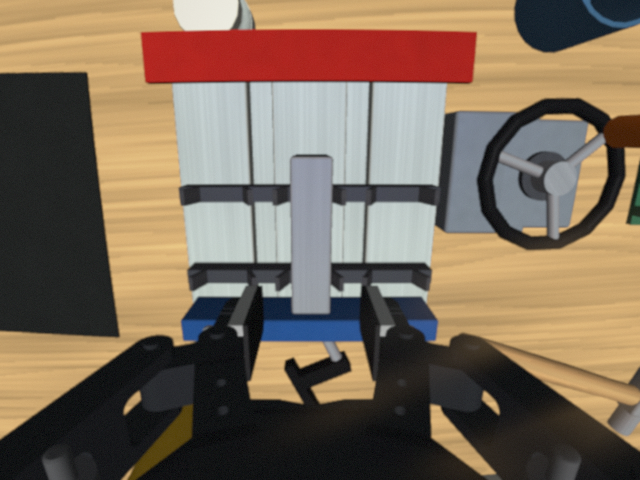

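View pics/w12c.png

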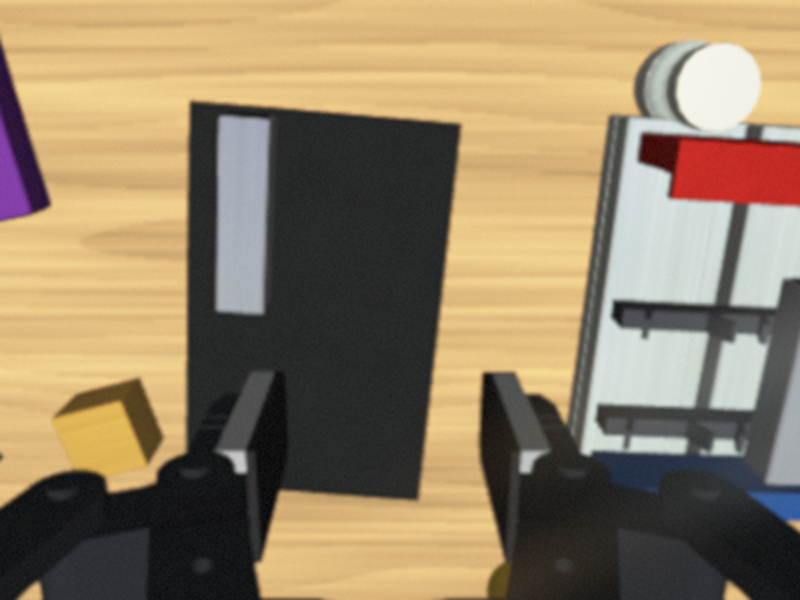

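```bash
python3 - <<'E'
from h import *
i=camera_info('wrist'); T=np.eye(4); xy=fr(np.array([.5368,-.0747]),YAW,-.008,0)
T[:3,:3]=R(down(87.05)); T[:3,3]=[*xy,.22]; M=T@np.array(i['T_tool_cam']); pose=(M[:3,:3],M[:3,3],i)
quad(pose,[(291,156),(333,156),(292,313),(331,313)],(0,0),.09,1)
print('stop top front edge',at_z(pose,(312,319),.087), 'near cheeks', [at_z(pose,p,.077) for p in((287,188),(336,188),(289,264),(334,264))])
E
python3 - <<'E'
from h import *
pick([.4400,-.4028],.028,85.9)
place(fr(np.array([.5386,-.0060]),YAW,-.008,0),.085,87.05)
move_l([.50,-.04,.28],max_speed=.3)
pose,im=shot('wrist','w13')
cv2.imwrite('pics/w13c.png',cv2.resize(im[:,:,::-1][80:380,120:520],None,fx=2,fy=2,interpolation=cv2.INTER_CUBIC))
E
```

```text
[ 0.5298 -0.0739  0.09  ] L 0.1195 W 0.0297 yaw -3.08
stop top front edge [ 0.59634537 -0.07706219  0.087     ] near cheeks [array([ 0.49290046, -0.0903644 ,  0.077     ]), array([ 0.4947577 , -0.05409258,  0.077     ]), array([ 0.55260513, -0.09296518,  0.077     ]), array([ 0.55442275, -0.05756758,  0.077     ])]
down [-1.1  0.6  0.3]
grip 0.3393379186583037 [0.2 0.1 4.4]
up 0.3386454894025198 [ 0.3 -0.6 -2.2] 55.9083
placed z 0.08399999999999999 f [-6.3 -0.2 10.4]
60.8083
```

View pics/w13c.png

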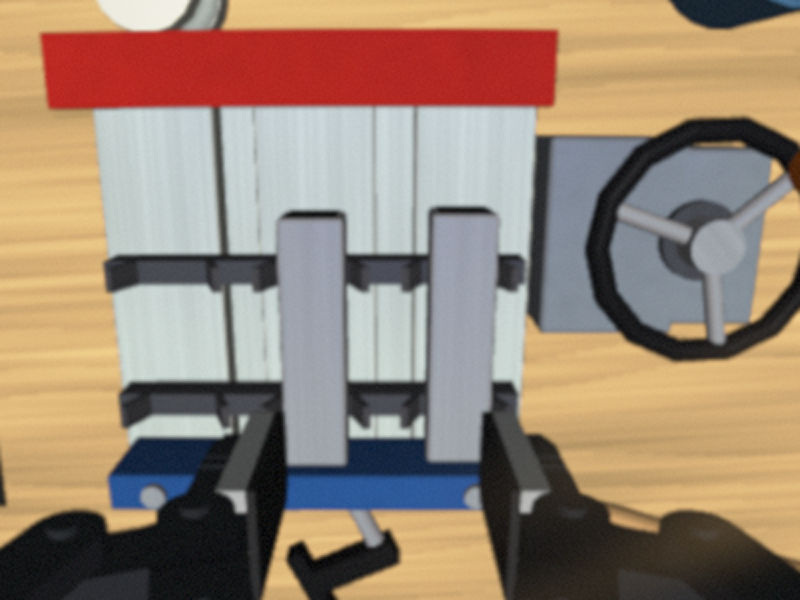

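Run:
```python
from h import *
p=knobxy(7.0); print(p)
movep([*p,.22],down(0)); shot('wrist','w14'); 
pose=campose('wrist')
for d in tip_of('wrist','knob'): print(d['confidence'],at_z(pose,d['location'],.092))
move_gripper(.5); move_l([*p,.108]); print(np.round(read_contact_force(),1))
move_gripper(0,25); print(read_gripper_width(),np.round(read_contact_force(),1),read_clock())
q=wind(7.0,3.5,.108)
print(q,read_clock(),read_gripper_width())
shot('wrist','w15'); shot('top','t15')
```

```text
[0.45854758 0.16086931]
0.65 [0.46060929 0.16082048 0.092     ]
[-0.4 -0.3  0.2]
0.2738690072263197 [ 2.2 -0.2  3.4] 64.4583
q 6.18 ftan 1.2 frad -0.0 fz 8.5 t 65.46 [0.0011 0.0003]
q 5.35 ftan 0.2 frad 3.3 fz 6.2 t 66.46 [0.0014 0.0001]
q 4.53 ftan 1.8 frad 3.0 fz 6.5 t 67.46 [ 0.0011 -0.0008]
q 3.71 ftan 1.2 frad 1.5 fz 10.0 t 68.46 [ 0.     -0.0006]
3.5 68.7083 0.27143664785122945
```

View pics/t15.png

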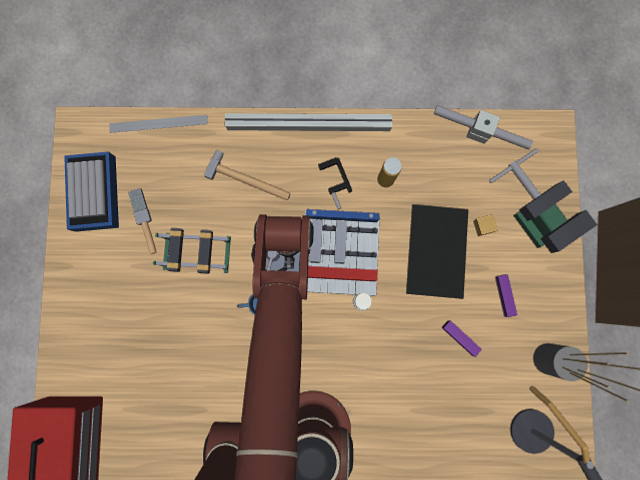

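View pics/w15.png

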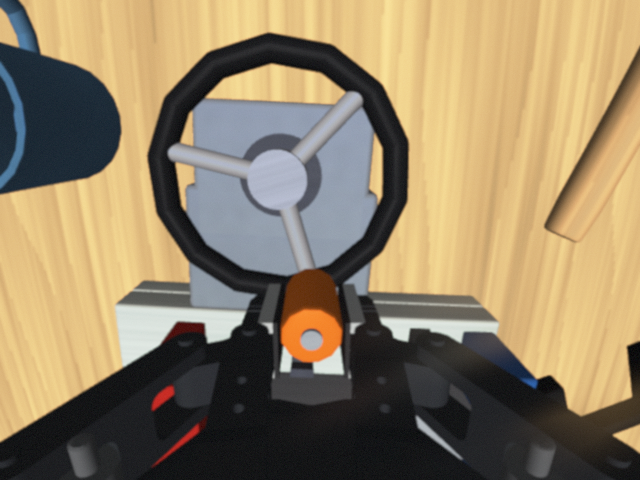

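Run:
```python
from h import *
q=wind(3.5,.5,.110)
q=wind(.5,-.4,.110,step=.04,flim=18,speed=.06)
print(q,read_gripper_width(),np.round(read_contact_force(),1),read_clock())
d=np.array(read_tcp_pos())[:2]-AX; print(np.arctan2(d[1],d[0])-np.pi/2-YAW)
```

```text
q 2.70 ftan 1.3 frad -6.7 fz -0.1 t 69.81 [-0.      0.0008]
q 1.90 ftan 1.4 frad -7.2 fz -4.5 t 70.81 [0.0012 0.0004]
q 1.10 ftan 1.7 frad -6.0 fz -1.8 t 71.81 [ 0.001  -0.0003]
q 0.34 ftan -0.6 frad -4.2 fz -0.9 t 73.56 [-0.0005 -0.0003]
q 0.19 ftan -0.6 frad -3.7 fz -3.3 t 74.56 [-0.0002  0.    ]
q 0.03 ftan 0.3 frad 0.1 fz -6.0 t 75.56 [-0.      0.0002]
q -0.09 ftan -11.7 frad -0.3 fz 0.7 t 76.31 [-0.0026  0.0006]
q -0.13 ftan -20.2 frad -1.6 fz 5.8 t 76.56 [-0.0045  0.0009]
stop
-0.12608695652173918 0.2699185848308364 [-20.2   2.    5.8] 76.5583
-0.04372649320602141
```

Stop reached at q≈0 (−0.04 by my axis estimate). Release and check.

Run:
```python
from h import *
move_l([*knobxy(-.04),.110]); print(np.round(read_contact_force(),1))
move_gripper(.5); move_l([*knobxy(-.04),.24],max_speed=.3)
movep([.45,-.04,.30],down(90))
pose,im=shot('wrist','w16')
cv2.imwrite('pics/w16c.png',cv2.resize(im[:,:,::-1][80:380,120:520],None,fx=2,fy=2,interpolation=cv2.INTER_CUBIC))
movep([.35,-.35,.35],down(90)); shot('top','t16'); shot('side','s16')
```

```text
[-2.5  2.  -6.2]
```

View pics/w16c.png

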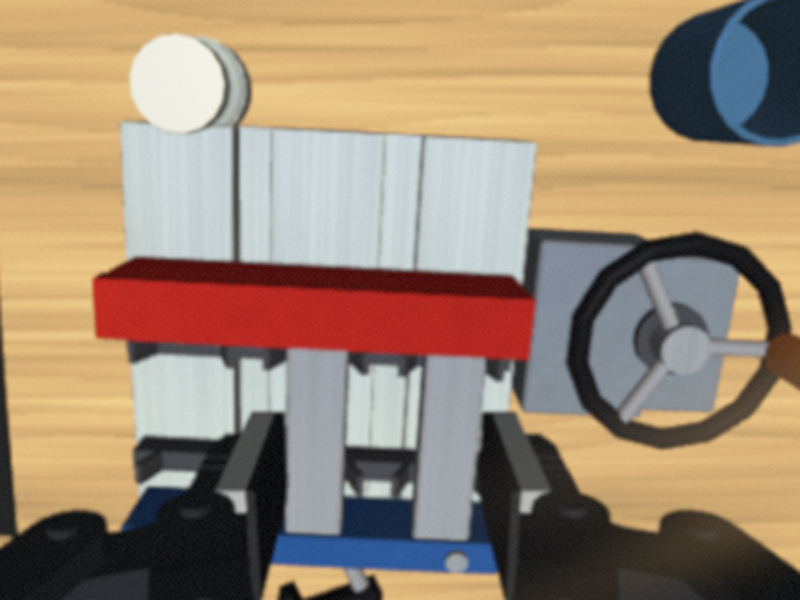

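View pics/t16.png

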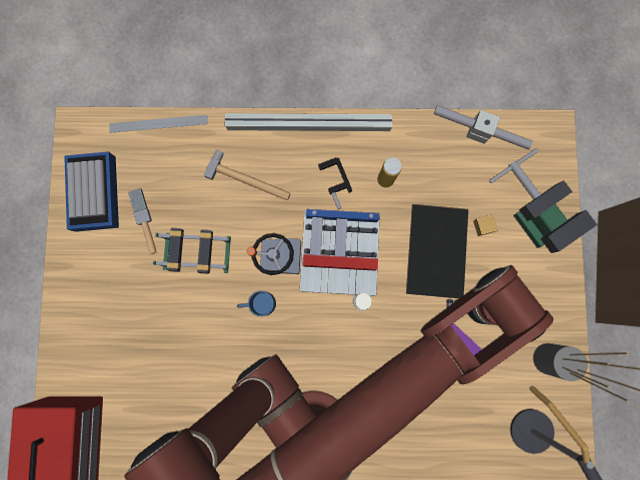

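Run:
```python
from h import *
print(np.round(read_contact_force(),1),read_clock()); close_job()
```

```text
[-0.3 -0.5 -0.2] 80.875
the job is handed in; nothing more can be done
```

The job is handed in at 80.9 s of the 210 s allowed, with every step carried out in the order asked.

- **Opening:** I wound the wheel anticlockwise by its knob from about 0.2 rad to its hard stop, which I felt at about 7.0 rad. The first picture after that showed the jaw fully open.
- **Tubes:** I laid the two finished tubes across both rails of the green rack. I put the two raw tubes in the jig's middle and +y bays, leaving the third bay empty. I saw only two of each kind on the bench and left the purple look-alikes alone.
- **Closing:** I wound the wheel back until it met a stop at about 0 rad (−0.04 by my estimate of the wheel axis) and then let go of the knob.

**Last checks:**
- The wrist picture showed the red lip over both raw tubes, their far ends at the blue stop, and the knob pointing along the jig's +y.
- The overhead picture showed both finished tubes on the rack and the tools and jars where they were.
- The gripper was clear, with the contact force close to zero.
- I judged the tubes' final fit against the stop from the picture only. I did not re-measure it after closing.

No check failed. The one disagreement was in the first jig fit, where the bed's back edge came out about 4 pixels (roughly 5 mm) off. I set the placings by the measured positions of the finished tubes instead.

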